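# Nudge the plate onto its locating pins

## Robot

A 6-joint arm with a two-finger parallel gripper is mounted at the origin on a cart in front of the work surface, level with it; the furniture and walls round the work are solid. World frame = base frame: x ahead of the robot, y to its left, z up, the work surface at z = 0. Lengths are in m, angles in rad, forces in N, time in s.
With the tool pointing down it reaches from about 0.375 to 0.9 m from the base axis. Payload 3.1 kg.
Tool frame: the origin (TCP) lies on the centre line of the jaws, within the pads' length; the fingertips stand ahead of it and the grasp point (between the pads) lies 3 mm ahead of it (robot.tip_reach is the z of the fingertips in the tool frame, in m); z points along the fingers, y is the line along which they close (so a half turn about z gives the same grasp; the last joint's range is limited). The gripper opens to 87 mm and grips with 3 to 60 N. Pads are 19 mm wide; open, the fingers measure 117 mm over their backs; the gripper's body (75 mm by 190 mm) begins 51 mm behind the grasp point.
Start: joints at [-1.331, 0.527, 1.433, -0, 1.181, -0.178], TCP at [0.254, -0.571, 0.245] pointing down, gripper open.
Joint ranges: [-3.08, 3.08], [-0.75, 2.2], [0.22, 2.44], [-1.43, 4.57], [0, 2.65], [-2.85, 2.85]. Speed limits (rad/s): [2.79, 2.79, 3.14, 3.14, 3.14, 3.14].

## Interface

Orientations are given as a unit quaternion [x, y, z, w].
In Python, from rig import sensors, eyes, ticket, robot gives the robot as it stands.
- The arm moves only by the tool drive_tool, never from a script. Its argument "deltas" is a list that holds one entry, the list of rows, each a list of 6 numbers: the shift along the tool's x, y, z in mm, then the turn, a rotation vector about the tool's x, y, z in rad. A call has 1 to 8 rows; each row shifts and turns the commanded pose from where the row before left it, along the tool's axes as they then stand; what a row does not reach is not made up. A row lasts 1/12 s, in which the tool goes at most 41.7 mm and 7.16 degrees, less where a joint would pass 70% of its speed; a pose out of reach is approached as far as the arm can. A call is refused whole if a number of a shift passes 41.7 or a number of a turn 0.125, either way. A call with a gripper value outside its range is refused whole. "gripper" is the opening in per cent of the stroke, from 0 (shut) to 100 (fully open), set as the call begins (left out, the last holds). The fingers move at their own pace and stop on an object; "squeeze" is the grip in N (left out, the last holds). Time passes only in rows, so rows that do not move let the fingers close. It gives the time, the measured TCP pose, the force, the opening and the grip force at its end, in the units of the state.
- sensors.get_obs(): the state, without advancing time (a new reading comes with each control period).
- eyes.camera(name): name is "scene" or "top" or "wrist"; returns a dict with "img" (384x512x3 uint8, red, green, blue), "fov_y" (degrees; the focal length in pixels is half the picture's height over the tangent of half this angle, whatever the lens; pixels are square), "cx", "cy" (the principal point, pixels), "D" ([k1, k2, p1, p2, k3] as OpenCV has them; the pictures are not rectified), "xyz" and "attitude" of the camera in the world; the wrist camera has in their place "hand_eye" (4x4, takes a point from camera to tool coordinates, whose origin is the TCP and whose axes are the flange's). Camera axes: x right, y up, looking along -z (the intrinsics and any distortion apply to the point x, -y, -z); pixel columns grow to the right and rows downward; lengths in m; the calibration is good to about 2 mm. A picture is of the moment at which its call begins: read the wrist's pose just before it. There is no depth.
- ticket.hand_in(): hands the job in; it is judged then, once.
The state is a dict: "time": time; "q": joint angles; "joint_velocities": joint speeds; "joint_torque": joint torques, N m; "position": TCP position; "tool_rot": TCP orientation; "ft_force": force on the tool from outside, world axes, zero at the start; "moment": the same for the moment, N m; "grip_width": finger opening in m; "grip_force": force on a finger pad.
Only numpy, scipy, OpenCV 4.12 (cv2) and the standard library are available. Lean on these libraries where they do the work, as an engineer would, in place of code of your own. Each camera call takes 0.05 s, during which the arm holds its last target. There are 200 camera calls.

## Task

The aluminium plate has been laid on the steel fixture but is propped on the two locating pins. Push it with your fingertips, without gripping it, lifting it or tipping it up, until its two round holes drop over the pins and it lies flat on the bed of the fixture. Leave the solder reel, the tape roll and the small jar where they are.

Things in the scene. Friction and masses are not known exactly. Their poses are not given: they have to be found in the camera images.
- fixture: Dark steel fixture fixed to the bench. Origin at bench height (z = 0) midway between its two pins; z up. Bed: flat slab x = -74 to +44, y = -95 to +95 mm, top at z = 12 mm. Pins: steel, 10 mm thick, at x = 0, y = +30 and -30 mm, 7 mm tall above the bed: 4.5 mm straight, then a nose tapering to 5 mm across.
- fence (a point): Middle of the lower edge of the fence's face, at bed height. The fence is a fixed straight steel bar along the fixture's y at its +x side: face towards -x at x = +31 mm, 186 mm long, 18 mm high above the bed. The seated plate's back edge stands parallel to it, 1 mm away; a plate pushed against it is square and its holes are level in x with the pins.
- pin_left (a point): Foot of the pin at the fixture's +y, on its axis, at bed height (12 mm above the bench).
- pin_right (a point): Foot of the pin at the fixture's -y, on its axis, at bed height (12 mm above the bench).
- plate: Loose aluminium plate, 76 (x) x 110 (y) x 6 mm, about 0.13 kg. Origin: centre of its underside. Its +x edge (back) faces the fence. It starts on both pin tips with the front edge on the bed, leaning about 7 degrees; 9 to 16 mm from seated towards the fixture's -x, 9 to 22 mm along y to either side, turned up to 0.12 rad. Seated: x = -8, y = 0, z = 12 mm in the fixture's frame, yaw 0.
- plate_hole0 (a point): Centre of the plate's round 13 mm hole at plate x = +8, y = +30 mm, on its top face (6 mm above the underside); belongs over pin_left. The plate's other openings, all in its front half, take no pin: a window 13 x 37 mm centred at x = -24 mm and two 6 mm holes at x = -26, y = +43 and -43 mm.
- plate_hole1 (a point): Centre of the plate's round 13 mm hole at plate x = +8, y = -30 mm, on its top face; belongs over pin_right. A few newtons slide the plate; once the holes have dropped the pins stop it, and a light press from above seats it.
- solder_reel: Bystander: loose small blue reel of solder, 53 x 65 x 32 mm, on the bench near the fixture. Origin at the centre of its underside.
- tape_roll: Bystander: loose black roll of tape lying flat, 62 mm across, 19 mm high, on the bench near the fixture. Origin at the centre of its underside.
- small_jar: Bystander: loose small clear jar, 34 mm across, 28 mm high, on the bench near the fixture. Origin at the centre of its underside.

How it is judged:
By the outcome, as a careful person would: the job done as asked, in the order asked, and still so for the second after the job is handed in, with the robot touching nothing.
It also fails if it takes over 51 s, if anything falls off the work surface, if the arm or the gripper's body presses on something with over 40 N, if the wrist force passes 120 N, or if a joint passes its speed limit or range.

## Working session

There is one attempt and no reset: what is moved stays moved. The work goes in short steps, Python scripts to look and compute and a tool call to move; the robot and the scene stay as the last step left them, time stands still between calls to the robot, and variables do not carry over. Pictures are saved under pics/ and viewed, at most 10 in all, crops included, and the job is handed in when it is done.

Besides the shell and the picture viewer there is one more tool, called after "Emit:" by a JSON object that holds its "name" and its "arguments", one argument or row to a line. drive_tool: Moves the arm, as the interface text tells. Its arguments: {"type":"object","properties":{"deltas":{"type":"array"},"gripper":{"type":"number"},"squeeze":{"type":"number"}},"required":["deltas"]}

```bash
mkdir -p pics; cat > h.py <<'E'
import numpy as np,cv2
from scipy.spatial.transform import Rotation as R
from rig import sensors,eyes,ticket,robot
def cam(n):
    o=sensors.get_obs(); c=eyes.camera(n)
    H,W=c['img'].shape[:2]; f=H/2/np.tan(np.radians(c['fov_y'])/2)
    c['K']=np.array([[f,0,c['cx']],[0,f,c['cy']],[0,0,1.]]); c['D']=np.array(c['D'],float)
    if 'hand_eye' in c:
        T=np.eye(4);T[:3,:3]=R.from_quat(o['tool_rot']).as_matrix();T[:3,3]=o['position'];T=T@np.array(c['hand_eye'])
    else:
        T=np.eye(4);a=np.array(c['attitude']);T[:3,:3]=a if a.shape==(3,3) else R.from_quat(a).as_matrix();T[:3,3]=c['xyz']
    c['T']=T@np.diag([1,-1,-1,1.]); return c
def plane(c,uv,z):
    p=cv2.undistortPoints(np.array(uv,float).reshape(-1,1,2),c['K'],c['D'])[:,0]
    d=np.c_[p,np.ones(len(p))]@c['T'][:3,:3].T; o=c['T'][:3,3]
    return o+d*((z-o[2])/d[:,2])[:,None]
def proj(c,P):
    Ti=np.linalg.inv(c['T']);return cv2.projectPoints(np.array(P,float).reshape(-1,1,3),cv2.Rodrigues(Ti[:3,:3])[0],Ti[:3,3],c['K'],c['D'])[0][:,0]
E
python3 - <<'E'
from h import *
o=sensors.get_obs();print(o,robot.tip_reach)
ims=[]
for n in['scene','top']:
    c=cam(n);print(n,c['fov_y'],c['T'].round(3).tolist());cv2.imwrite(f'pics/{n}0.png',c['img'][...,::-1])
    ims.append(c['img'][...,::-1])
    np.save(f'{n}0.npy',c,allow_pickle=True)
E
```

```text
{'time': 0.0, 'q': array([-1.33051924e+00,  5.28504764e-01,  1.43393370e+00, -8.37473664e-06,
        1.18139913e+00, -1.78478028e-01]), 'joint_velocities': array([-5.57914745e-04,  1.19563927e-03, -1.32488205e-03, -4.92686825e-04,
        1.03124274e-03, -3.89860973e-06]), 'joint_torque': array([ 9.17746693e-04, -4.40039241e+01, -1.76590562e+01,  6.33442705e-02,
        5.82565984e-02, -1.71708280e-04]), 'position': array([ 0.25400641, -0.57028417,  0.2435379 ]), 'tool_rot': array([ 9.78159532e-01,  2.07852521e-01, -3.85485713e-05, -1.12181570e-03]), 'ft_force': array([ 0.02717527,  0.83398234, -0.36223315]), 'moment': array([-0.02979235,  0.03599453, -0.04762352]), 'grip_force': 0.0, 'grip_width': 0.08695215160624696} 0.022
scene 44.78890013638413 [[-0.553, -0.473, 0.686, -0.204], [-0.833, 0.293, -0.469, 0.537], [0.021, -0.831, -0.556, 0.635], [0.0, 0.0, 0.0, 1.0]]
top 43.00105034819097 [[0.029, -0.994, 0.106, 0.414], [-1.0, -0.029, -0.002, 0.024], [0.006, -0.106, -0.994, 1.248], [0.0, 0.0, 0.0, 1.0]]
```

View pics/top0.png

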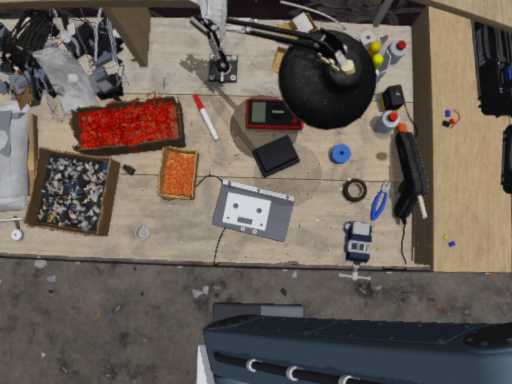

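View pics/scene0.png

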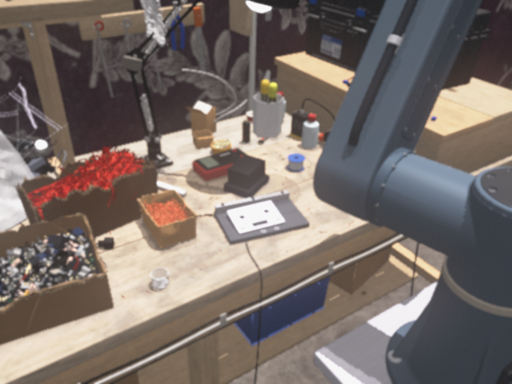

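The top view shows the fixture around (252,210) with the light plate on it, fence on the upper (world +x) side. The reel (341,153), tape (355,190) and jar (143,232) are clear of it. Next I'll measure coarsely from the top view.

```bash
python3 - <<'E'
from h import *
c=np.load('top0.npy',allow_pickle=True).item();s=np.load('scene0.npy',allow_pickle=True).item()
im=c['img'];g=cv2.cvtColor(im,cv2.COLOR_RGB2GRAY)
hsv=cv2.cvtColor(im,cv2.COLOR_RGB2HSV)
roi=np.zeros(g.shape,np.uint8);roi[172:250,205:302]=1
def rect(m,z,n):
    m=cv2.morphologyEx(m,cv2.MORPH_OPEN,np.ones((3,3)))
    k=max(cv2.findContours(m,0,2)[0],key=cv2.contourArea)
    r=cv2.minAreaRect(k);b=cv2.boxPoints(r);P=plane(c,b,z);print(n,b.round(1).tolist(),'\n',P.round(4).tolist(),np.linalg.norm(P-np.roll(P,1,0),axis=1).round(4),P.mean(0).round(4))
rect(((g>150)&(hsv[...,1]<40)&(roi>0)).astype(np.uint8),.022,'plate')
rect(((hsv[...,1]<60)&(roi>0)).astype(np.uint8),.012,'fix')
a=cv2.resize(im[170:255,200:305],None,fx=7,fy=7,interpolation=2)[...,::-1]
cv2.imwrite('pics/c1.png',a[:, :735])
E
```

```text
plate [[221.6999969482422, 221.6999969482422], [227.6999969482422, 191.6999969482422], [270.70001220703125, 200.3000030517578], [264.70001220703125, 230.3000030517578]] 
 [[0.4605, 0.1066, 0.022], [0.5367, 0.0942, 0.022], [0.5181, -0.0153, 0.022], [0.4421, -0.0022, 0.022]] [0.1104 0.0772 0.111  0.0771] [0.4894 0.0458 0.022 ]
fix [[205.0, 172.0], [301.0, 172.0], [301.0, 249.0], [205.0, 249.0]] 
 [[0.5868, 0.1547, 0.012], [0.5941, -0.0914, 0.012], [0.3978, -0.0954, 0.012], [0.3907, 0.147, 0.012]] [0.1962 0.2461 0.1964 0.2425] [0.4924 0.0287 0.012 ]
```

View pics/c1.png

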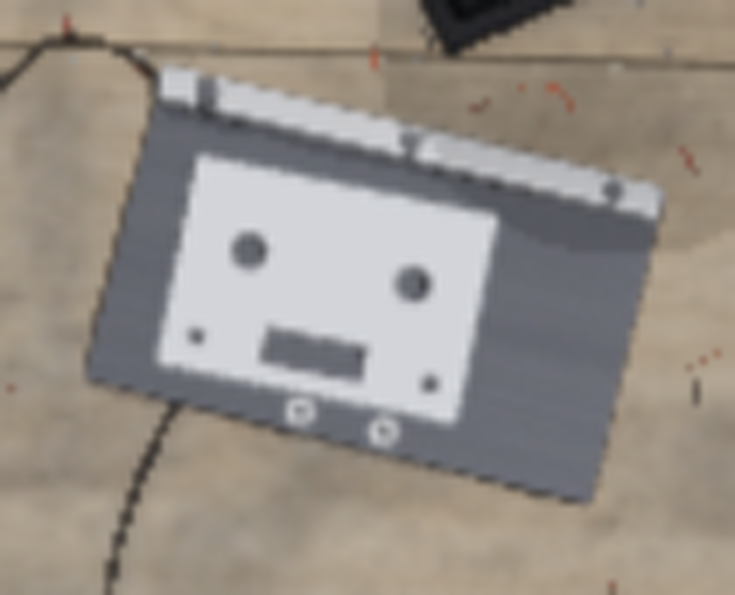

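```bash
python3 - <<'E'
from h import *
c=np.load('top0.npy',allow_pickle=True).item()
u=lambda l:np.array(l)/7.+[200,170]-.5
b=plane(c,u([(88,378),(592,500)]),.012)
f=plane(c,u([(165,98),(658,218)]),.030)
h=plane(c,u([(249,250),(413,285)]),.026)
e=plane(c,u([(200,155),(497,213)]),.026);e2=plane(c,u([(158,364),(457,422)]),.018)
for n,P in zip(('front','fence','holes','pb','pf'),(b,f,h,e,e2)):
    d=P[0]-P[1];print(n,P.round(4).tolist(),np.linalg.norm(d),np.arctan2(-d[0],d[1]))
E=b.mean(0);d=b[0]-b[1]+f[0]-f[1];yaw=np.arctan2(-d[0],d[1]);ex=np.array([np.cos(yaw),np.sin(yaw)]);ey=np.array([-ex[1],ex[0]])
o=E[:2]+.074*ex; print('yaw',yaw,'org',o,'org from fence',f.mean(0)[:2]-.031*ex)
for P in(h,e,e2):print([( (p[:2]-o)@ex*1e3,(p[:2]-o)@ey*1e3) for p in P])
q=sensors.get_obs();T=R.from_quat(q['tool_rot']).as_matrix();print(T.round(3))
cw=cam('wrist');print(np.array(cw['hand_eye']).round(3),cw['fov_y'])
E
```

```text
front [[0.4557, 0.1315, 0.012], [0.417, -0.0521, 0.012]] 0.1875516961710322 -0.20755283116077117
fence [[0.5564, 0.106, 0.03], [0.5183, -0.0722, 0.03]] 0.18223933226556185 -0.2104006825034718
holes [[0.5028, 0.0741, 0.026], [0.492, 0.0149, 0.026]] 0.06020367308525888 -0.18100987625377848
pb [[0.5366, 0.0929, 0.026], [0.5188, -0.0146, 0.026]] 0.10892076567415097 -0.16404475301269342
pf [[0.4613, 0.1059, 0.018], [0.4436, -0.0024, 0.018]] 0.10971266510818233 -0.161650123537047
yaw -0.2089563009100731 org [0.50872211 0.02434364] org from fence [0.50704675 0.02331468]
[(np.float64(-16.077038779754087), np.float64(47.46445888833969)), (np.float64(-14.394780360512865), np.float64(-12.715706112826739))]
[(np.float64(13.036426000001653), np.float64(72.84716484489277)), (np.float64(17.926581851848297), np.float64(-35.963770133113705))]
[(np.float64(-63.331456693595285), np.float64(69.9092868053074)), (np.float64(-58.14330547507281), np.float64(-39.68063961164897))]
[[ 0.914  0.407 -0.   ]
 [ 0.407 -0.914  0.002]
 [ 0.    -0.002 -1.   ]]
[[-0.     0.97   0.242  0.065]
 [ 1.     0.001 -0.001  0.001]
 [-0.001  0.242 -0.97  -0.14 ]
 [ 0.     0.     0.     1.   ]] 66.1059526247479
```

Emit:
{"name": "drive_tool", "arguments": {
  "deltas": [
    [[21.5,-22,0,0,0,0],[21.5,-22,0,0,0,0],[21.5,-22,0,0,0,0],[21.5,-22,0,0,0,0],[21.5,-22,0,0,0,0],[21.5,-22,0,0,0,0],[21.5,-22,0,0,0,0],[21.5,-22,0,0,0,0]]
  ],
  "gripper": 23
}}

```text
time: 0.82
position: [0.3399, -0.3386, 0.2444]
tool_rot: [0.978, 0.208, -0.0, -0.0]
ft_force: [0.4, 0.5, -0.7]
grip_width: 0.0415
grip_force: 0.0
```

Emit:
{"name": "drive_tool", "arguments": {
  "deltas": [
    [[21.5,-22,0,0,0,0],[21.5,-22,0,0,0,0],[21.5,-22,0,0,0,0],[21.5,-22,0,0,0,0],[21.5,-22,0,0,0,0],[21.5,-22,0,0,0,0],[21.5,-22,0,0,0,0],[21.5,-22,0,0,0,0]]
  ]
}}

```text
time: 1.48
position: [0.4255, -0.108, 0.2445]
tool_rot: [0.978, 0.208, -0.0, -0.0]
ft_force: [0.4, 0.8, -0.1]
grip_width: 0.0198
grip_force: 0.0
```

Emit:
{"name": "drive_tool", "arguments": {
  "deltas": [
    [[21.5,-22,0,0,0,0],[21.5,-22,0,0,0,0],[21.5,-22,0,0,0,0],[21.5,-22,0,0,0,0],[21.5,-22,0,0,0,0],[21.5,-22,0,0,0,0],[21.5,-22,0,0,0,0],[21.5,-22,0,0,0,0]]
  ]
}}

```text
time: 2.15
position: [0.511, 0.1229, 0.2444]
tool_rot: [0.978, 0.208, -0.0, -0.0]
ft_force: [1.1, -0.1, -0.1]
grip_width: 0.0201
grip_force: 0.0
```

Emit:
{"name": "drive_tool", "arguments": {
  "deltas": [
    [[0,0,5,0,0,-0.118],[0,0,5,0,0,-0.118],[0,0,5,0,0,-0.118],[0,0,5,0,0,-0.118],[0,0,5,0,0,-0.118],[0,0,5,0,0,-0.118],[0,0,5,0,0,-0.118],[0,0,5,0,0,-0.118]]
  ]
}}

```text
time: 2.82
position: [0.5107, 0.1213, 0.2041]
tool_rot: [0.775, 0.632, -0.0, -0.0]
ft_force: [-0.4, 0.2, -0.8]
grip_width: 0.02
grip_force: 0.0
```

```bash
cat >> h.py <<'E'
YAW=-0.209;ORG=np.array([.508,.024])
EX=np.array([np.cos(YAW),np.sin(YAW)]);EY=np.array([-EX[1],EX[0]])
def fx(P):
    P=np.atleast_2d(P)[:,:2]-ORG; return np.c_[P@EX,P@EY]*1e3
def tool():
    o=sensors.get_obs();M=R.from_quat(o['tool_rot']).as_matrix()
    print('t',round(o['time'],2),'fix',fx(o['position'])[0].round(1),'tipz',round((o['position'][2]+M[2,2]*.022)*1e3,1),'yawrel',round(np.arctan2(M[1,0],M[0,0])-YAW,3),'tilt',M[:2,2].round(3),'F',o['ft_force'].round(1),'w',round(o['grip_width']*1e3,1))
E
python3 - <<'E'
from h import *
tool();c=cam('wrist');np.save('w1.npy',c,allow_pickle=True);cv2.imwrite('pics/w1.png',c['img'][...,::-1])
E
```

```text
t 2.82 fix [-17.6  95.7] tipz 182.1 yawrel 1.578 tilt [-0. -0.] F [-0.4  0.2 -0.8] w 20.0
```

View pics/w1.png

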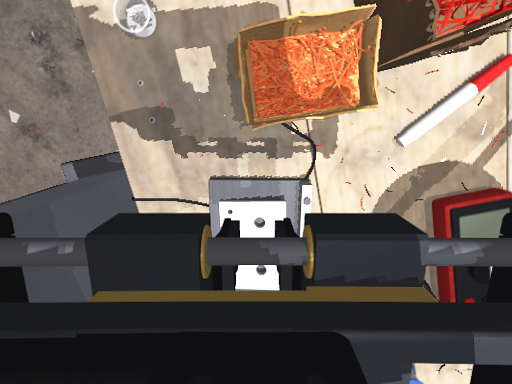

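The wrist view shows the bed's +y edge at row 178, the fence on the right, and plate hole 0 at (260,222) with hole 1 between the fingers at (261,270). I'll go down beside the plate's +y edge.

Emit:
{"name": "drive_tool", "arguments": {
  "deltas": [
    [[-2,-5,18,0,0,0],[0,0,20,0,0,0],[0,0,20,0,0,0],[0,0,20,0,0,0],[0,0,20,0,0,0],[0,0,20,0,0,0],[0,0,15,0,0,0],[0,0,0,0,0,0]]
  ]
}}

```text
time: 3.53
position: [0.5037, 0.1202, 0.069]
tool_rot: [0.777, 0.629, -0.002, -0.002]
ft_force: [0.4, -0.8, -0.9]
grip_width: 0.0202
grip_force: 0.0
```

Emit:
{"name": "drive_tool", "arguments": {
  "deltas": [
    [[0,0,10,0,0,0],[0,0,10,0,0,0],[0,0,8,0,0,0],[0,0,5,0,0,0],[0,0,0,0,0,0]]
  ]
}}

```text
time: 3.95
position: [0.5051, 0.1203, 0.0377]
tool_rot: [0.777, 0.63, -0.001, -0.0]
ft_force: [0.0, 0.1, 0.7]
grip_width: 0.0201
grip_force: 0.0
```

```bash
python3 - <<'E'
from h import *
tool();c=cam('wrist');cv2.imwrite('pics/w2.png',c['img'][...,::-1])
t=cam('top');a=cv2.resize(t['img'][165:255,195:310],None,fx=4,fy=4,interpolation=2);cv2.imwrite('pics/w2.png',np.hstack([c['img'][:360,:],a[:360,:460]])[::1,:,::-1][:, 150:])
E
```

```text
t 3.95 fix [-22.8  93.6] tipz 15.7 yawrel 1.571 tilt [-0.002 -0.   ] F [0.  0.1 0.7] w 20.1
```

View pics/w2.png

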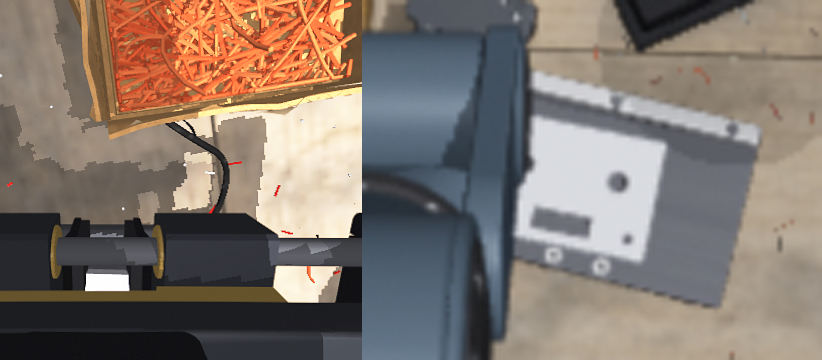

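The right half of the plate is still visible in the top view: hole 1 is about (618,181) in the combined picture, and nothing is touched yet. Now the side push.

Emit:
{"name": "drive_tool", "arguments": {
  "deltas": [
    [[-4,0,0,0,0,0],[-4,0,0,0,0,0],[-3,0,0,0,0,0],[-2,0,0,0,0,0],[-2,0,0,0,0,0]]
  ]
}}

```text
time: 4.47
position: [0.5027, 0.1053, 0.0389]
tool_rot: [0.777, 0.63, 0.0, 0.0]
ft_force: [-0.0, 0.2, 0.8]
grip_width: 0.0203
grip_force: 0.6
```

Emit:
{"name": "drive_tool", "arguments": {
  "deltas": [
    [[-2,0,0,0,0,0],[-2,0,0,0,0,0],[-2,0,0,0,0,0],[-2,0,0,0,0,0],[-2,0,0,0,0,0]]
  ]
}}

```text
time: 4.88
position: [0.5003, 0.0958, 0.0386]
tool_rot: [0.777, 0.63, 0.0, -0.0]
ft_force: [0.4, 1.5, 1.6]
grip_width: 0.0201
grip_force: 0.7
```

```bash
cat >> h.py <<'E'
def holes(c,z=.024,lo=150):
    "bright plate mask -> hole centres, edges in fixture mm"
    g=cv2.cvtColor(c['img'],cv2.COLOR_RGB2GRAY);s=cv2.cvtColor(c['img'],cv2.COLOR_RGB2HSV)[...,1]
    m=((g>lo)&(s<40)).astype(np.uint8)
    k,h=cv2.findContours(m,cv2.RETR_CCOMP,2)
    for i,q in enumerate(k):
        if h[0,i,3]>=0 and cv2.contourArea(q)>3:
            p=np.array(cv2.minEnclosingCircle(q)[0]);f=fx(plane(c,p,z))[0]
            if abs(f[0])<90 and abs(f[1])<90: print('hole px',p.round(1),'fix',f.round(1),'area',cv2.contourArea(q))
E
python3 - <<'E'
from h import *
tool();holes(cam('top'))
E
```

```text
t 4.88 fix [-22.4  68.6] tipz 16.6 yawrel 1.572 tilt [0. 0.] F [0.4 1.5 1.6] w 20.1
hole px [265.5 227.5] fix [-51.7 -39.5] area 5.5
hole px [264. 213.] fix [-17.2 -27.3] area 27.0
```

Emit:
{"name": "drive_tool", "arguments": {
  "deltas": [
    [[8,0,0,0,0,0],[0,0,-20,0,0,0],[0,0,-30,0,0,0],[0,0,-20,0,0,0],[-18,-14,0,0,0,0],[-18,-14,0,0,0,0],[-18,-15,0,0,0,0],[-20,-15,0,0,0,0]]
  ]
}}

```text
time: 5.6
position: [0.4295, 0.0434, 0.1088]
tool_rot: [0.776, 0.63, 0.0, 0.0]
ft_force: [-0.2, -0.0, -0.6]
grip_width: 0.02
grip_force: 0.0
```

Emit:
{"name": "drive_tool", "arguments": {
  "deltas": [
    [[0,0,0,0,0,0.12],[0,0,0,0,0,0.12],[0,0,0,0,0,0.12],[0,0,0,0,0,0.12],[0,0,0,0,0,0.12],[0,0,0,0,0,0.12],[0,0,0,0,0,0.12]]
  ],
  "gripper": 69
}}

```text
time: 6.18
position: [0.4301, 0.0436, 0.1085]
tool_rot: [0.967, 0.256, -0.0, 0.0]
ft_force: [0.4, 0.7, -0.1]
grip_width: 0.0565
grip_force: 0.0
```

Emit:
{"name": "drive_tool", "arguments": {
  "deltas": [
    [[0,0,0,0,0,0.12],[0,0,0,0,0,0.12],[0,0,0,0,0,0.12],[0,0,0,0,0,0.12],[0,0,0,0,0,0.12],[0,0,0,0,0,0.12],[0,0,0,0,0,0.01]]
  ]
}}

```text
time: 6.77
position: [0.4301, 0.0436, 0.1085]
tool_rot: [0.995, -0.104, -0.0, 0.0]
ft_force: [0.1, -0.2, 0.6]
grip_width: 0.0601
grip_force: 0.0
```

```bash
python3 - <<'E'
from h import *
tool();c=cam('wrist');holes(c);cv2.imwrite('pics/w3.png',c['img'][...,::-1]);t=cam('top');print('top');holes(t)
E
```

```text
t 6.77 fix [-80.3   3. ] tipz 86.5 yawrel -0.0 tilt [-0. -0.] F [ 0.1 -0.2  0.6] w 60.1
hole px [298.4 121.6] fix [-15.8 -28.9] area 281.5
hole px [217.6 121.6] fix [-15.8  30.8] area 277.5
hole px [372.   39.8] fix [ 38.5 -77.6] area 191.5
hole px [260.6  40.2] fix [38.6 -0.8] area 172.0
hole px [148.1  39.3] fix [38.9 76.6] area 187.5
top
```

View pics/w3.png

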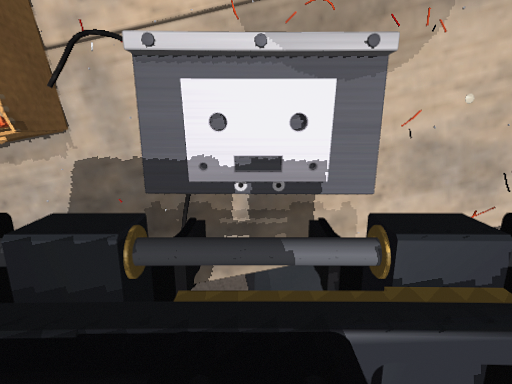

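The wrist view shows the plate square on the bed: holes at (218,122) and (298,122), fence screws centred on column 260, and about 15 mm still to go to the fence. The bolts at (241,186) and (279,186) lie between the fingers. I'll go down and push to the fence.

Emit:
{"name": "drive_tool", "arguments": {
  "deltas": [
    [[-2,0,20,0,0,0],[0,0,20,0,0,0],[0,0,15,0,0,0],[0,0,10,0,0,0],[0,0,6,0,0,0],[0,0,0,0,0,0]]
  ]
}}

```text
time: 7.37
position: [0.4276, 0.0438, 0.0365]
tool_rot: [0.995, -0.103, -0.001, -0.0]
ft_force: [0.8, -0.6, 0.3]
grip_width: 0.0599
grip_force: 0.0
```

Emit:
{"name": "drive_tool", "arguments": {
  "deltas": [
    [[4,0,0,0,0,0],[3,0,0,0,0,0],[2,0,0,0,0,0],[2,0,0,0,0,0],[2,0,0,0,0,0],[2,0,0,0,0,0],[0,0,0,0,0,0]]
  ]
}}

```text
time: 7.95
position: [0.4429, 0.0406, 0.0378]
tool_rot: [0.995, -0.103, 0.0, -0.0]
ft_force: [-1.4, 0.8, 1.2]
grip_width: 0.0601
grip_force: 0.6
```

```bash
python3 - <<'E'
from h import *
tool();c=cam('wrist');holes(c)
E
```

```text
t 7.95 fix [-67.1   2.7] tipz 15.8 yawrel 0.002 tilt [ 0. -0.] F [-1.4  0.8  1.2] w 60.1
hole px [207.5 128. ] fix [-5.6 26.9] area 12.0
hole px [199.9 137.5] fix [-10.3  31. ] area 473.5
hole px [316.8 138. ] fix [-10.5 -29. ] area 510.5
hole px [202.5 125.5] fix [-4.4 29.4] area 11.5
hole px [261.   31.5] fix [38.6 -0.1] area 382.0
hole px [94.  28.5] fix [39.2 77.7] area 412.5
```

Emit:
{"name": "drive_tool", "arguments": {
  "deltas": [
    [[2,0,0,0,0,0],[2,0,0,0,0,0],[2,0,0,0,0,0],[2,0,0,0,0,0],[1,0,0,0,0,0],[0,0,0,0,0,0]]
  ]
}}

```text
time: 8.5
position: [0.4526, 0.0385, 0.0375]
tool_rot: [0.995, -0.103, 0.001, 0.0]
ft_force: [-0.8, 0.2, -0.6]
grip_width: 0.06
grip_force: 0.0
```

Emit:
{"name": "drive_tool", "arguments": {
  "deltas": [
    [[1,0,0,0,0,0],[1,0,0,0,0,0],[1,0,0,0,0,0],[0,0,0,0,0,0]]
  ]
}}

```text
time: 8.83
position: [0.4535, 0.0383, 0.0375]
tool_rot: [0.995, -0.103, -0.001, -0.0]
ft_force: [-2.1, 0.6, 2.2]
grip_width: 0.06
grip_force: 1.1
```

```bash
python3 - <<'E'
from h import *
tool();c=cam('wrist');holes(c);cv2.imwrite('pics/w4.png',c['img'][...,::-1])
E
```

```text
t 8.83 fix [-56.3   2.7] tipz 15.5 yawrel 0.002 tilt [-0.002  0.   ] F [-2.1  0.6  2.2] w 60.0
hole px [322.5 144.5] fix [ -2.9 -32. ] area 5.5
hole px [314.6 138.3] fix [  0.2 -27.7] area 161.5
hole px [321.  133.5] fix [  2.6 -30.9] area 84.5
hole px [202.1 136.3] fix [ 1.2 29.7] area 448.5
hole px [426.6  56.5] fix [ 38.3 -78.8] area 421.5
hole px [261.5  58. ] fix [38.  -0.4] area 356.5
hole px [97.  55.5] fix [38.5 77.7] area 397.5
```

View pics/w4.png

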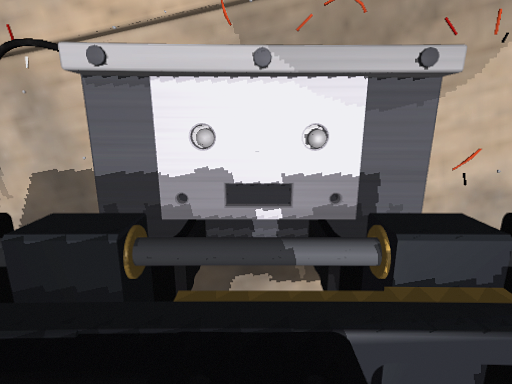

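Both pins now show through the round holes at (203,137) and (316,138), a little right of centre. I'll retreat, close the fingers, and press lightly on the plate's middle.

Emit:
{"name": "drive_tool", "arguments": {
  "deltas": [
    [[-8,0,0,0,0,0],[0,0,-20,0,0,0],[0,0,-30,0,0,0],[0,0,-30,0,0,0],[0,0,0,0,0,0]]
  ],
  "gripper": 69
}}

```text
time: 9.3
position: [0.4497, 0.0394, 0.1215]
tool_rot: [0.995, -0.103, 0.005, 0.0]
ft_force: [0.6, -0.3, 0.5]
grip_width: 0.0599
grip_force: 0.0
```

```bash
python3 - <<'E'
from h import *
tool();c=cam('wrist');holes(c,.018);cv2.imwrite('pics/w5.png',cv2.resize(c['img'][60:210,120:400],None,fx=2.8,fy=2.8,interpolation=2)[...,::-1])
E
```

```text
t 9.3 fix [-60.3   3. ] tipz 99.5 yawrel 0.002 tilt [ 0.011 -0.002] F [ 0.6 -0.3  0.5] w 59.9
hole px [241.2 205.2] fix [-64.5  15.3] area 27.0
hole px [300.5 133. ] fix [ -3.7 -33.4] area 4.0
hole px [302.  130.5] fix [ -1.7 -34.5] area 4.0
hole px [214.  128.5] fix [-0.2 36.6] area 8.0
hole px [219. 129.] fix [-0.6 32.6] area 26.5
hole px [220. 123.] fix [ 4.1 31.6] area 6.0
hole px [295.5 128.6] fix [ -0.2 -29.2] area 65.5
hole px [214.5 123.5] fix [ 3.7 36. ] area 9.0
hole px [222.5 128. ] fix [ 0.2 29.7] area 59.5
hole px [300.5 124.5] fix [  3.  -33.2] area 30.0
hole px [296. 119.] fix [  7.3 -29.4] area 6.0
hole px [219.5 120. ] fix [ 6.4 31.9] area 19.0
hole px [259.6  77.5] fix [38.4 -0.1] area 135.0
hole px [157.9  75.8] fix [39.2 78.5] area 143.0
```

View pics/w5.png

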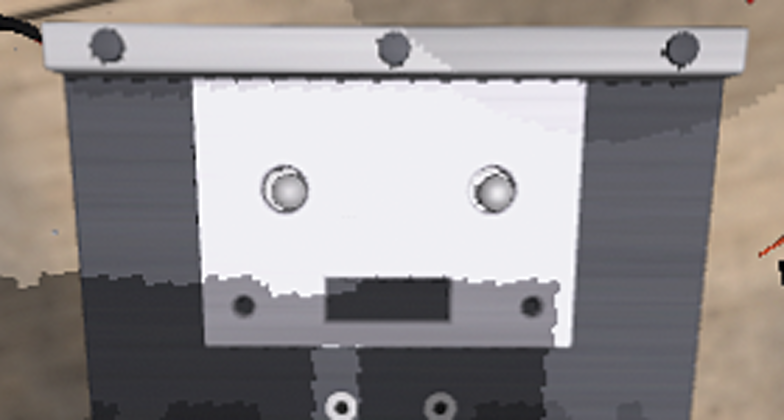

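The crop shows both pins through the holes but against their right sides, so the plate is about 1 mm to +y and may be resting on the noses. Next comes the press.

Emit:
{"name": "drive_tool", "arguments": {
  "deltas": [
    [[13,1,0,0,0,0],[13,1,0,0,0,0],[13,1,0,0,0,0],[13,0,0,0,0,0],[0,0,20,0,0,0],[0,0,20,0,0,0],[0,0,10,0,0,0],[0,0,10,0,0,0]]
  ],
  "gripper": 0
}}

```text
time: 10.02
position: [0.4959, 0.0263, 0.0558]
tool_rot: [0.995, -0.103, -0.001, -0.0]
ft_force: [-0.6, 0.2, 0.0]
grip_width: 0.0146
grip_force: 0.0
```

Emit:
{"name": "drive_tool", "arguments": {
  "deltas": [
    [[0,0,6,0,0,0],[0,0,3,0,0,0],[0,0,2,0,0,0],[0,0,2,0,0,0],[0,0,0,0,0,0]]
  ]
}}

```text
time: 10.43
position: [0.4972, 0.0261, 0.0447]
tool_rot: [0.995, -0.103, 0.0, 0.0]
ft_force: [-0.0, 0.0, 0.3]
grip_width: 0.0005
grip_force: 0.0
```

```bash
python3 - <<'E'
from h import *
tool()
E
```

```text
t 10.43 fix [-11.1  -0.2] tipz 22.7 yawrel 0.002 tilt [ 0.001 -0.   ] F [-0.   0.   0.3] w 0.5
```

Emit:
{"name": "drive_tool", "arguments": {
  "deltas": [
    [[0,0,1,0,0,0],[0,0,1,0,0,0],[0,0,1,0,0,0],[0,0,0,0,0,0]]
  ]
}}

```text
time: 10.77
position: [0.497, 0.0261, 0.0416]
tool_rot: [0.995, -0.103, 0.0, 0.0]
ft_force: [0.4, -0.0, -0.6]
grip_width: 0.0006
grip_force: 0.0
```

Emit:
{"name": "drive_tool", "arguments": {
  "deltas": [
    [[0,0,1,0,0,0],[0,0,0.5,0,0,0],[0,0,0.5,0,0,0],[0,0,0,0,0,0]]
  ]
}}

```text
time: 11.1
position: [0.497, 0.0261, 0.0404]
tool_rot: [0.995, -0.103, 0.0, 0.0]
ft_force: [-1.5, 0.1, 8.5]
grip_width: 0.0003
grip_force: 3.9
```

Emit:
{"name": "drive_tool", "arguments": {
  "deltas": [
    [[0,0,0.5,0,0,0],[0,0,0.5,0,0,0],[0,0,0,0,0,0]]
  ]
}}

```text
time: 11.35
position: [0.4971, 0.0261, 0.0404]
tool_rot: [0.995, -0.103, 0.001, 0.0]
ft_force: [-1.9, -0.0, 16.0]
grip_width: 0.0006
grip_force: 8.2
```

Emit:
{"name": "drive_tool", "arguments": {
  "deltas": [
    [[0,0,-7,0,0,0],[13,0,0,0,0,0],[12,0,0,0,0,0],[0,0,3,0,0,0],[0,0,1,0,0,0],[0,0,1,0,0,0],[0,0,0,0,0,0]]
  ]
}}

```text
time: 11.93
position: [0.5204, 0.0212, 0.0405]
tool_rot: [0.995, -0.103, -0.001, -0.0]
ft_force: [-0.5, 0.4, 2.4]
grip_width: 0.0003
grip_force: 1.1
```

Emit:
{"name": "drive_tool", "arguments": {
  "deltas": [
    [[0,0,1,0,0,0],[0,0,0.5,0,0,0],[0,0,0.5,0,0,0],[0,0,0,0,0,0]]
  ]
}}

```text
time: 12.27
position: [0.5203, 0.0212, 0.0404]
tool_rot: [0.995, -0.103, -0.0, 0.0]
ft_force: [-3.5, 0.6, 17.0]
grip_width: 0.0008
grip_force: 8.9
```

```bash
python3 - <<'E'
from h import *
tool()
E
```

```text
t 12.27 fix [12.6 -0.2] tipz 18.4 yawrel 0.002 tilt [-0.001 -0.   ] F [-3.5  0.6 17. ] w 0.8
```

Contact is at the same height at the middle and the rear, so the plate is level in x. One probe at the side will check the other axis.

Emit:
{"name": "drive_tool", "arguments": {
  "deltas": [
    [[0,0,-7,0,0,0],[0,14,0,0,0,0],[0,14,0,0,0,0],[0,12,0,0,0,0],[0,0,3,0,0,0],[0,0,1,0,0,0],[0,0,1,0,0,0],[0,0,0,0,0,0]]
  ]
}}

```text
time: 12.93
position: [0.5128, -0.0178, 0.0404]
tool_rot: [0.995, -0.103, -0.0, 0.0]
ft_force: [-0.9, -1.8, 1.5]
grip_width: 0.0002
grip_force: 1.0
```

Emit:
{"name": "drive_tool", "arguments": {
  "deltas": [
    [[0,0,1,0,0,0],[0,0,0.5,0,0,0],[0,0,0,0,0,0]]
  ]
}}

```text
time: 13.18
position: [0.5128, -0.0177, 0.0404]
tool_rot: [0.995, -0.103, -0.0, 0.0]
ft_force: [-3.0, -1.6, 13.4]
grip_width: 0.0007
grip_force: 7.1
```

Emit:
{"name": "drive_tool", "arguments": {
  "deltas": [
    [[0,0,-20,0,0,0],[0,0,-40,0,0,0],[-30,-20,-30,0,0,0],[-35,-20,0,0,0,0],[0,0,0,0,0,0]]
  ]
}}

```text
time: 13.6
position: [0.4527, 0.0359, 0.1264]
tool_rot: [0.995, -0.102, -0.005, -0.001]
ft_force: [-2.0, -0.2, -0.6]
grip_width: 0.0003
grip_force: 0.0
```

```bash
python3 - <<'E'
from h import *
tool();c=cam('wrist');cv2.imwrite('pics/w6.png',cv2.resize(c['img'][60:210,120:400],None,fx=2.8,fy=2.8,interpolation=2)[...,::-1])
E
```

```text
t 13.6 fix [-56.5   0.1] tipz 104.4 yawrel 0.005 tilt [-0.009  0.003] F [-2.  -0.2 -0.6] w 0.3
```

View pics/w6.png

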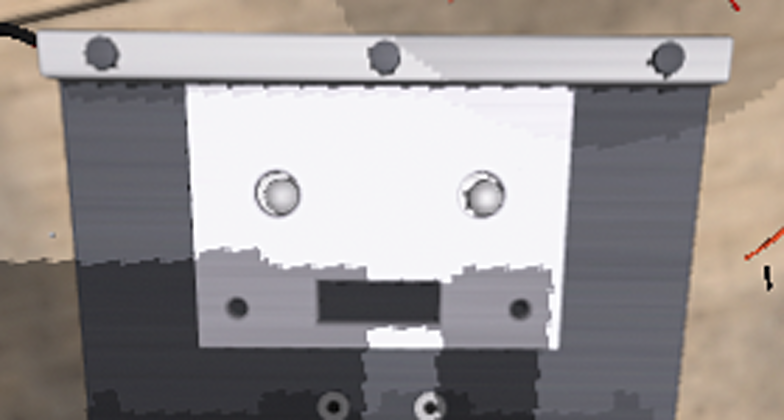

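Contact height is the same at three points, so the plate is flat, and both pins show fully through the round holes at (280,195) and (484,196). I'm handing it in.

```bash
python3 -c "
from h import *
print(ticket.hand_in())"
```

```text
the job is handed in; nothing more can be done
None
```

The plate is seated over both pins and lies flat on the bed: light presses met it at the same height at three points. The solder reel, tape roll and jar were never touched, and the job was handed in at about 13.6 s.

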